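# Release the lid catch and open the sample chamber

## Task

Open the sample chamber, the long white instrument whose round metal lid is held by a sliding catch: first slide the catch by its upright tab away from the lid as far as it goes, then take the lid by its black knob and swing it flat, fully aside to its stop, so that the well with the vial lies open. Leave the catch drawn back and let go of everything.

Things in the scene. Friction and masses are not known exactly. Their poses are not given: they have to be found in the camera images.
- catch (a joint): Travel in m of the sliding catch on top of the sample chamber (white box 130 x 240 x 70 mm high): near 0 = locked, its nose stands in front of the lid's tongue; 0.030 = fully drawn back at its stop; the lid is free from about 0.019. It slides with about 2 N and stays where it is left.
- catch_tab (a point): Upright steel tab of the catch, 14 (x) x 18 (y) mm. The point lies in it 14 mm below its top and 30 mm above the housing top; neighbouring parts reach up to 17 mm below the point, so keep fingertips less than 15 mm below it. Own +y (level) is the way to slide it to release, away from the lid; z up, -x the chamber's front. Locked, the lid knob is 73 mm off to -y and 21 mm to +x.
- lid (a joint): Angle in rad of the round swing lid about its upright hinge: 0 = shut over the well, 1.57 = fully open at its stop; grows anticlockwise seen from above (the knob moves first to the chamber's front, then to its -y side). Light friction (about 1.5 N at the knob), stays where it is left. Locked, it moves only about 0.03.
- lid_knob (a point): Middle of the black upright round knob on the lid, 22 mm thick; its top is 20 mm above this point, the flat lid (disc 72 mm across) 21 mm below it. The axes turn with the lid: the upright hinge axis lies 80 mm away along own -y; z up. Opening carries the knob along a level arc of 80 mm radius, towards its own -x. Shut, the axes are parallel to those of catch_tab.

How it is judged:
By the outcome, as a careful person would: the job done as asked, in the order asked, and still so for the second after the job is handed in, with the robot touching nothing.
It also fails if it takes over 42 s, if anything falls off the work surface, if the arm or the gripper's body presses on something with over 40 N, if the wrist force passes 120 N, or if a joint passes its speed limit or range.

## Robot

A 6-joint arm with a two-finger parallel gripper is mounted at the origin on a cart in front of the work surface, level with it; the furniture and walls round the work are solid. World frame = base frame: x ahead of the robot, y to its left, z up, the work surface at z = 0. Lengths are in m, angles in rad, forces in N, time in s.
With the tool pointing down it reaches from about 0.35 to 0.725 m from the base axis. Payload 4.3 kg.
Tool frame: the origin (TCP) lies on the centre line of the jaws, within the pads' length; the fingertips stand 19 mm ahead of it and the grasp point (between the pads) is the TCP; z points along the fingers, y is the direction in which the jaws open and shut (so a half turn about z gives the same grasp; the last joint's range is limited). The gripper opens to 85 mm and grips with 20 to 120 N. Pads are 22 mm wide; open, the fingers measure 114 mm over their backs; the gripper's body (76 mm by 85 mm) begins 54 mm behind the grasp point. The pads swing forward as they close: fully open they stand 13 mm farther back than shut.
Start: joints at [-1.228, 0.377, 0.081, 1.274, 0, 1.46], TCP at [0.252, -0.517, 0.25] pointing down, gripper open.
Joint ranges: [-2.72, 2.72], [-0.84, 1.66], [-1.02, 1.22], [-1.77, 2.12], [-1.37, 1.28], [-3.14, 3.14]. Speed limits (rad/s): [2.57, 2.57, 3.14, 3.14, 3.14, 3.14].

## Interface

Orientations are given as a unit quaternion [w, x, y, z].
In Python, from station import manip, imaging, workorder, spotter gives the robot as it stands. The module is installed in compiled form; this text tells all that it offers.
- The arm moves only by the tool arm_command, never from a script. Its argument "motion" is a list of rows, each an object with "delta_pos": the shift along the world's x, y, z as a fraction of full scale, a list of three; "angular": the turn, a rotation vector about the world's x, y, z as a fraction of full scale, a list of three; "hand": the closure, from -1 (fully open) to 1 (shut), so that 0 is half open. In form: [{"delta_pos": [dx, dy, dz], "angular": [ax, ay, az], "hand": hand}, ...]. A call has 1 to 12 rows; each row is the pose to reach, as a shift and turn from the pose commanded when the call began; what a row does not reach only later rows make up. Full scale, the value 1, is 0.8 m for a shift and 45 degrees for a turn. A row lasts 1/10 s, in which the tool goes at most 50 mm and 8.59 degrees, less where a joint would pass 70% of its speed; a pose out of reach is approached as far as the arm can. A call with a number of a shift or a turn outside -1 to 1 is refused whole. A call with a gripper value outside its range is refused whole. The fingers move at their own pace and stop on an object; "squeeze" is the grip in N (left out, the last holds). Time passes only in rows, so rows that repeat a pose let the fingers close. It gives the time, the measured TCP pose, the force and the opening at its end, in the units of the state.
- manip.state(): the state, without advancing time (a new reading comes with each control period).
- imaging.camera(name): name is "side" or "top"; returns a dict with "frame" (384x512x3 uint8, red, green, blue), "z_map" (384x512 float32, m along the optical axis (not along the pixel's ray), 0 where there is no reading), "K" (3x3 intrinsics, pixels), "R" (3x3) and "t" (3): a world point X has camera coordinates R X + t. Camera axes: x right, y down, z forward; pixel columns grow to the right and rows downward; lengths in m; the calibration is good to about 2 mm. A picture is of the moment at which its call begins.
- workorder.close_job(): hands the job in, once; it reports no verdict.
Trained networks look in a picture, given as the dict that the camera call returned (one of the last four; its "shot" number tells which), for a name from the list of things; names that differ only in an ending like _2 or _b are one class to them, and where a whole thing is asked for, a point or a joint stands for the part that bears it (a point fixed in the world has none). Each returns a list of dicts, best first, with "conf" (0 to 1); they miss things now and then, are a little off and sometimes report something else, mostly with a low value. They report only what shows in the picture. A call takes as long as a camera call.
- spotter.recognise(picture, target): "box" ([left, top, width, height] in pixels, round what is visible of it).
- spotter.trace(picture, target): "mask" (384x512 bool, what is visible of it) and "box" ([left, top, width, height] in pixels, round what is visible of it).
- spotter.landmark_of(picture, target): "location" ([column, row] in pixels: a listed point, or the origin of a listed thing).
The state is a dict: "t": time; "q": joint angles; "qvel": joint speeds; "tau": joint torques, N m; "tcp_pos": TCP position; "tool_rot": TCP orientation; "force": force on the tool from outside, world axes, zero at the start; "moment": the same for the moment, N m; "gripper_width": finger opening in m.
Only numpy, scipy, OpenCV 4.12 (cv2) and the standard library are available. Lean on these libraries where they do the work, as an engineer would, in place of code of your own. Each camera call takes 0.05 s, during which the arm holds its last target. There are 200 camera calls.

## Working session

There is one attempt and no reset: what is moved stays moved. The work goes in short steps, Python scripts to look and compute and a tool call to move; the robot and the scene stay as the last step left them, time stands still between calls to the robot, and variables do not carry over. Pictures are saved under pics/ and viewed, about 8 in all and at most 12, crops included, and the job is handed in when it is done.

Besides the shell and the picture viewer there is one more tool, called after "Emit:" in YAML: its name, and indented under it one key for each argument. arm_command: Moves the arm, as the interface text tells. Its arguments: {"type":"object","properties":{"motion":{"type":"array"},"squeeze":{"type":"number"}},"required":["motion"]}

```bash
mkdir -p pics
cat > h.py <<'E'
import numpy as np, cv2
from station import manip, imaging, workorder, spotter
def world(p,uv,z=None,r=1):
    u,v=uv; K,R,t=p["K"],p["R"],p["t"]
    d=np.linalg.inv(K)@[u,v,1]
    if z is None:
        w=p["z_map"][int(v)-r:int(v)+r+1,int(u)-r:int(u)+r+1]; w=w[w>0]
        return R.T@(d*np.median(w)-t) if w.size else None
    c=-R.T@t; dd=R.T@d
    return c+dd*(z-c[2])/dd[2]
def save(p,n): cv2.imwrite("pics/"+n,p["frame"][:,:,::-1])
E
python3 - <<'E'
from h import *
np.set_printoptions(precision=4,suppress=True)
s=manip.state();print(s["t"],s["tcp_pos"],s["tool_rot"],s["gripper_width"],s["force"])
ps=[]
for c in("side","top"):
    p=imaging.camera(c);ps.append(p["frame"])
    print(c,"cam",-p["R"].T@p["t"])
    for n in("catch_tab","lid_knob"):
        for l in spotter.landmark_of(p,n)[:2]: print(n,l["conf"],l["location"],world(p,l["location"]),world(p,l["location"],.10))
    for n in("lid","catch"):
        for l in spotter.recognise(p,n)[:2]: print(n,l)
cv2.imwrite("pics/a.png",cv2.resize(np.vstack(ps),None,fx=.78,fy=.78)[:,:,::-1])
E
```

```text
0.0 [ 0.2513 -0.5165  0.2493] [-0.001   0.9745  0.2245 -0.0001] 0.08532233038984535 [0.6471 0.8385 1.1261]
side cam [0.0558 0.8499 0.8141]
catch_tab 0.7 [193.6, 266.9] [0.556  0.2396 0.1113] [0.564  0.2298 0.1   ]
lid_knob 0.79 [205.0, 245.3] [0.5762 0.1679 0.1097] [0.5834 0.1586 0.1   ]
lid {'box': [192.3, 228.6, 40.1, 41.4], 'conf': 0.62}
catch {'box': [191.2, 262.8, 11.5, 19.7], 'conf': 0.77}
top cam [ 0.4374 -0.037   0.969 ]
catch_tab 0.53 [133.2, 181.3] [0.555  0.2221 0.1116] [0.5566 0.2256 0.1   ]
lid_knob 0.88 [162.6, 170.2] [0.5801 0.1547 0.1237] [0.5842 0.1601 0.1   ]
lid {'box': [144.2, 162.2, 59.5, 28.6], 'conf': 0.75}
catch {'box': [128.6, 176.5, 21.5, 10.2], 'conf': 0.46}
```

View pics/a.png

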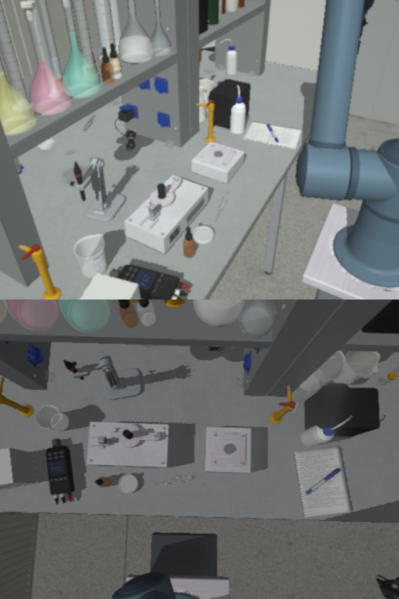

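Top view: chamber about (88–168, 422–466) in the picture, the knob at (128, 434), the tab left of it. A shelf stands behind. Next, the chamber's yaw and a closer crop.

Run:
```python
from h import *
np.set_printoptions(precision=4,suppress=True)
P={c:imaging.camera(c) for c in("side","top")}
def cloud(p):
    v,u=np.mgrid[:384,:512]; z=p["z_map"]
    X=(np.stack([u,v,np.ones_like(u)],-1)@np.linalg.inv(p["K"]).T*z[...,None]-p["t"])@p["R"]
    X[z==0]=9; return X
for c,p in P.items():
    X=cloud(p)
    m=(np.abs(X[...,2]-.07)<.006)&(np.hypot(X[...,0]-.58,X[...,1]-.19)<.17)&(X[...,1]>.04)
    n,l,st,_=cv2.connectedComponentsWithStats(m.astype(np.uint8)); i=1+st[1:,4].argmax()
    q=X[l==i]; r=cv2.minAreaRect(q[:,:2].astype(np.float32)); print(c,"top rect",r,np.median(q[:,2]),len(q))
    for lo,hi in((.095,.118),(.118,.16)):
        m=(X[...,2]>lo)&(X[...,2]<hi)&(np.hypot(X[...,0]-.57,X[...,1]-.2)<.12)
        n,l,st,_=cv2.connectedComponentsWithStats(m.astype(np.uint8))
        for i in range(1,n):
            q=X[l==i]; print(lo,st[i],q.mean(0),q.min(0),q.max(0))
    # furniture near chamber
    m=(X[...,2]>.12)&(X[...,2]<.9)&(np.abs(X[...,1]-.1)<.35)&(X[...,0]<1.0)&(X[...,0]>.4)
    q=X[m]; 
    for a in np.arange(.4,1.,.1):
        k=(q[:,0]>=a)&(q[:,0]<a+.1)
        if k.any(): print("obst x",round(a,1),k.sum(),q[k].min(0),q[k].max(0))
a=cv2.resize(P["top"]["frame"][140:230,90:240],None,fx=5,fy=5,interpolation=cv2.INTER_CUBIC)
cv2.imwrite("pics/b.png",a[:,:,::-1])
b=cv2.resize(P["side"]["frame"][210:330,140:290],None,fx=5,fy=5,interpolation=cv2.INTER_CUBIC)
cv2.imwrite("pics/c.png",b[:,:,::-1])
```

```text
side top rect ((0.5528984665870667, 0.16263027489185333), (0.24438805878162384, 0.13307824730873108), 89.70687866210938) 0.07037325736734901 3260
0.095 [202 241  11  10  74] [0.5736 0.1636 0.106 ] [0.567  0.1498 0.0954] [0.5875 0.1698 0.1179]
0.095 [191 261  11  13  99] [0.5551 0.2342 0.1074] [0.5487 0.2223 0.0955] [0.5656 0.2411 0.1167]
0.118 [202 235  10   8  68] [0.5763 0.1607 0.124 ] [0.5662 0.1491 0.1185] [0.5878 0.1707 0.1285]
obst x 0.5 62 [0.5662 0.1491 0.1205] [0.5878 0.1707 0.1285]
obst x 0.7 22558 [ 0.7237 -0.25    0.12  ] [0.8    0.4499 0.6319]
obst x 0.8 8917 [ 0.8    -0.2065  0.12  ] [0.9    0.3367 0.631 ]
obst x 0.9 2348 [ 0.9    -0.2056  0.1201] [1.     0.2729 0.5598]
top top rect ((0.5536825060844421, 0.1618332862854004), (0.24108044803142548, 0.13051506876945496), 89.67462921142578) 0.0691856460720898 4284
0.095 [163 169   7   9  21] [0.574  0.1487 0.1057] [0.5678 0.1456 0.0962] [0.5846 0.1573 0.1171]
0.095 [126 177  10   8  68] [0.5561 0.2288 0.1092] [0.5502 0.2202 0.0954] [0.5648 0.2385 0.1163]
0.118 [158 167  10  10  82] [0.5776 0.1553 0.1234] [0.5674 0.1455 0.1188] [0.5879 0.1655 0.128 ]
obst x 0.5 76 [0.5674 0.1455 0.1204] [0.5879 0.1653 0.128 ]
obst x 0.7 25002 [ 0.7252 -0.25    0.12  ] [0.8    0.4496 0.5244]
obst x 0.8 1274 [ 0.8    -0.1996  0.12  ] [0.841  0.45   0.4241]
```

View pics/b.png

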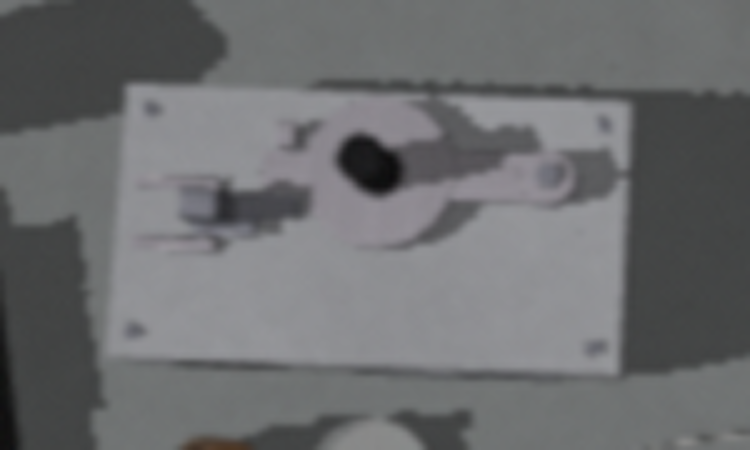

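View pics/c.png

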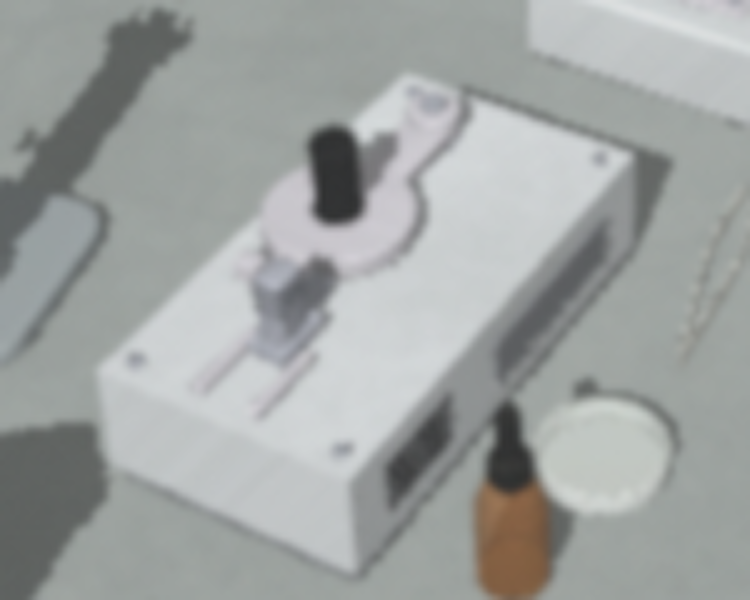

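The chamber stands square to the world (yaw about −0.3°). The housing top is at z = 0.07, the tab at about (0.557, 0.230, top 0.115) and the knob at (0.578, 0.157, top 0.128). Their offset matches the given 21/−73 mm. I'm moving there with the jaws opening along x.

Emit:
arm_command:
  motion:
    - {"delta_pos":[0.275,0.66,0],"angular":[0,0,1],"hand":-1}
    - {"delta_pos":[0.275,0.66,0],"angular":[0,0,1],"hand":-1}
    - {"delta_pos":[0.275,0.66,0],"angular":[0,0,1],"hand":-1}
    - {"delta_pos":[0.275,0.66,0],"angular":[0,0,1],"hand":-1}
    - {"delta_pos":[0.275,0.66,0],"angular":[0,0,1],"hand":-1}
    - {"delta_pos":[0.275,0.66,0],"angular":[0,0,1],"hand":-1}
    - {"delta_pos":[0.275,0.66,0],"angular":[0,0,1],"hand":-1}
    - {"delta_pos":[0.275,0.66,0],"angular":[0,0,1],"hand":-1}
    - {"delta_pos":[0.275,0.66,0],"angular":[0,0,1],"hand":-1}
    - {"delta_pos":[0.275,0.66,0],"angular":[0,0,1],"hand":-1}
    - {"delta_pos":[0.275,0.66,0],"angular":[0,0,1],"hand":-1}
    - {"delta_pos":[0.275,0.66,0],"angular":[0,0,1],"hand":-1}
  squeeze: 40

```text
t: 1.8
tcp_pos: [0.4726, 0.0144, 0.2506]
tool_rot: [-0.0, 0.813, 0.582, 0.001]
force: [-0.4, -0.8, -0.2]
gripper_width: 0.0855
```

Emit:
arm_command:
  motion:
    - {"delta_pos":[0.106,0.27,-0.0875],"angular":[0,0,0.415],"hand":-1}
    - {"delta_pos":[0.106,0.27,-0.0875],"angular":[0,0,0.415],"hand":-1}
    - {"delta_pos":[0.106,0.27,-0.0875],"angular":[0,0,0.415],"hand":-1}
    - {"delta_pos":[0.106,0.27,-0.0875],"angular":[0,0,0.415],"hand":-1}
    - {"delta_pos":[0.106,0.27,-0.0875],"angular":[0,0,0.415],"hand":-1}
    - {"delta_pos":[0.106,0.27,-0.0875],"angular":[0,0,0.415],"hand":-1}
    - {"delta_pos":[0.106,0.27,-0.0875],"angular":[0,0,0.415],"hand":-1}
    - {"delta_pos":[0.106,0.27,-0.0875],"angular":[0,0,0.415],"hand":-1}

```text
t: 2.6
tcp_pos: [0.5562, 0.226, 0.1808]
tool_rot: [0.0, 0.71, 0.704, -0.0]
force: [-0.2, -0.2, -0.8]
gripper_width: 0.0856
```

Run:
```python
from h import *
np.set_printoptions(precision=4,suppress=True)
s=manip.state();print(s["t"],s["tcp_pos"],s["tool_rot"],s["q"])
p=imaging.camera("side")
cv2.imwrite("pics/d.png",cv2.resize(p["frame"][150:310,110:310],None,fx=3,fy=3,interpolation=cv2.INTER_CUBIC)[:,:,::-1])
```

```text
2.6 [0.5562 0.226  0.1808] [ 0.0003  0.7097  0.7045 -0.0001] [ 0.2806  0.4547  0.0179  1.1338 -0.0005  1.8588]
```

View pics/d.png

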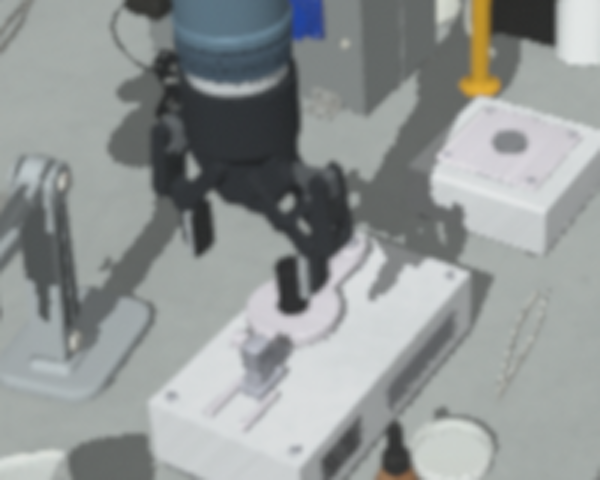

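The open jaws straddle the tab line in x, well above it (tab at about (262, 360), knob at (290, 285)). Descending and gripping.

Emit:
arm_command:
  motion:
    - {"delta_pos":[0.001,0.003,-0.045],"angular":[0,0,0],"hand":-1}
    - {"delta_pos":[0.001,0.003,-0.09],"angular":[0,0,0],"hand":-1}
    - {"delta_pos":[0.001,0.003,-0.09],"angular":[0,0,0],"hand":-1}
    - {"delta_pos":[0.001,0.003,-0.09],"angular":[0,0,0],"hand":-1}
    - {"delta_pos":[0.001,0.003,-0.09],"angular":[0,0,0],"hand":0.3}
    - {"delta_pos":[0.001,0.003,-0.09],"angular":[0,0,0],"hand":0.3}
    - {"delta_pos":[0.001,0.003,-0.09],"angular":[0,0,0],"hand":0.3}
    - {"delta_pos":[0.001,0.003,-0.09],"angular":[0,0,0],"hand":0.3}

```text
t: 3.45
tcp_pos: [0.5578, 0.2295, 0.1093]
tool_rot: [0.0, 0.709, 0.705, 0.001]
force: [-0.7, 0.1, 0.5]
gripper_width: 0.0303
```

Emit:
arm_command:
  motion:
    - {"delta_pos":[0,0,0],"angular":[0,0,0],"hand":1}
    - {"delta_pos":[0,0,0],"angular":[0,0,0],"hand":1}
    - {"delta_pos":[0,0,0],"angular":[0,0,0],"hand":1}
    - {"delta_pos":[0,0,0],"angular":[0,0,0],"hand":1}
    - {"delta_pos":[0,0,0],"angular":[0,0,0],"hand":1}

```text
t: 3.95
tcp_pos: [0.5581, 0.2294, 0.1089]
tool_rot: [0.001, 0.709, 0.705, 0.001]
force: [3.4, -0.1, 3.3]
gripper_width: 0.0131
```

Emit:
arm_command:
  motion:
    - {"delta_pos":[0,0.008,0],"angular":[0,0,0],"hand":1}
    - {"delta_pos":[0,0.016,0],"angular":[0,0,0],"hand":1}
    - {"delta_pos":[0,0.024,0],"angular":[0,0,0],"hand":1}
    - {"delta_pos":[0,0.032,0],"angular":[0,0,0],"hand":1}
    - {"delta_pos":[0,0.038,0],"angular":[0,0,0],"hand":1}
    - {"delta_pos":[0,0.04,0],"angular":[0,0,0],"hand":1}
    - {"delta_pos":[0,0.04,0],"angular":[0,0,0],"hand":1}

```text
t: 4.65
tcp_pos: [0.5582, 0.2591, 0.1089]
tool_rot: [0.003, 0.71, 0.704, -0.001]
force: [4.9, -11.3, 8.0]
gripper_width: 0.0133
```

The catch moved 29.7 mm and now pushes back with 11 N, so it is at its stop. Releasing and rising.

Emit:
arm_command:
  motion:
    - {"delta_pos":[0,0.038,0],"angular":[0,0,0],"hand":-1}
    - {"delta_pos":[0,0.038,0],"angular":[0,0,0],"hand":-1}
    - {"delta_pos":[0,0.038,0],"angular":[0,0,0],"hand":-1}
    - {"delta_pos":[0,0.038,0],"angular":[0,0,0],"hand":-1}
    - {"delta_pos":[0,0.038,0.04],"angular":[0,0,0],"hand":-1}
    - {"delta_pos":[0,0.038,0.09],"angular":[0,0,0],"hand":-1}
    - {"delta_pos":[0,0.038,0.09],"angular":[0,0,0],"hand":-1}
    - {"delta_pos":[0,0.038,0.09],"angular":[0,0,0],"hand":-1}

```text
t: 5.45
tcp_pos: [0.5577, 0.2917, 0.1814]
tool_rot: [0.0, 0.71, 0.705, 0.001]
force: [-0.1, -0.1, -0.0]
gripper_width: 0.0853
```

Run:
```python
from h import *
np.set_printoptions(precision=4,suppress=True)
s=manip.state();print(s["t"],s["tcp_pos"],s["tool_rot"],s["gripper_width"])
p=imaging.camera("side")
for n in("catch_tab","lid_knob"):
    for l in spotter.landmark_of(p,n)[:1]: print(n,l,world(p,l["location"],.1 if n[0]=="c" else .109))
cv2.imwrite("pics/e.png",cv2.resize(p["frame"][150:310,110:310],None,fx=3,fy=3,interpolation=cv2.INTER_CUBIC)[:,:,::-1])
```

```text
5.45 [0.5577 0.2917 0.1814] [0.0003 0.7096 0.7046 0.001 ] 0.08525641130895148
catch_tab {'location': [185.4, 275.5], 'conf': 0.68} [0.5636 0.2597 0.1   ]
lid_knob {'location': [206.3, 247.2], 'conf': 0.92} [0.5705 0.1713 0.109 ]
```

View pics/e.png

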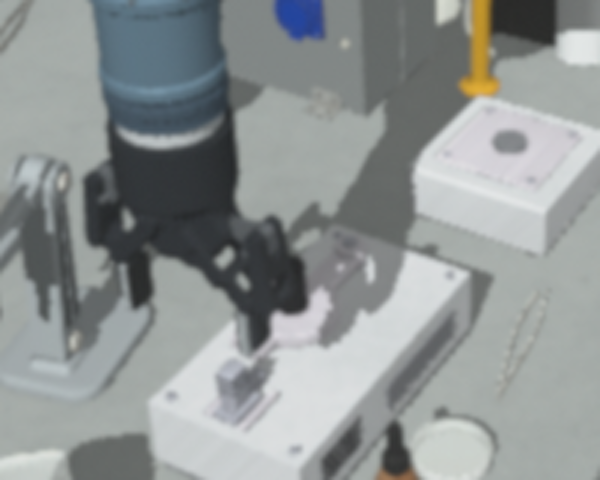

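The catch tab now sits 30 mm further back at (236, 390), so it is drawn. My release row was meant to back off slightly. Because shifts count from the start of each call, it went 30 mm on in +y instead, and the pads pushed on past the stop. The catch is in the right state, so I'm going on to the knob.

Emit:
arm_command:
  motion:
    - {"delta_pos":[0.025,-0.06,0],"angular":[0,0,0],"hand":-1}
    - {"delta_pos":[0.025,-0.12,0],"angular":[0,0,0],"hand":-1}
    - {"delta_pos":[0.025,-0.168,0],"angular":[0,0,0],"hand":-1}
    - {"delta_pos":[0.025,-0.168,0],"angular":[0,0,0],"hand":-1}
    - {"delta_pos":[0.025,-0.168,0],"angular":[0,0,0],"hand":-1}
    - {"delta_pos":[0.025,-0.168,-0.05],"angular":[0,0,0],"hand":-1}
    - {"delta_pos":[0.025,-0.168,-0.084],"angular":[0,0,0],"hand":-1}
    - {"delta_pos":[0.025,-0.168,-0.084],"angular":[0,0,0],"hand":-1}
    - {"delta_pos":[0.025,-0.168,-0.084],"angular":[0,0,0],"hand":-1}

```text
t: 6.5
tcp_pos: [0.5763, 0.1583, 0.1127]
tool_rot: [-0.001, 0.709, 0.705, -0.001]
force: [-0.0, -0.1, 0.6]
gripper_width: 0.0854
```

Emit:
arm_command:
  motion:
    - {"delta_pos":[0,0,0],"angular":[0,0,0],"hand":1}
    - {"delta_pos":[0,0,0],"angular":[0,0,0],"hand":1}
    - {"delta_pos":[0,0,0],"angular":[0,0,0],"hand":1}
    - {"delta_pos":[0,0,0],"angular":[0,0,0],"hand":1}
    - {"delta_pos":[0,0,0],"angular":[0,0,0],"hand":1}
    - {"delta_pos":[0,0,0],"angular":[0,0,0],"hand":1}
    - {"delta_pos":[0,0,0],"angular":[0,0,0],"hand":1}
  squeeze: 25

```text
t: 7.2
tcp_pos: [0.5779, 0.1575, 0.114]
tool_rot: [0.0, 0.709, 0.705, 0.001]
force: [-0.3, 0.5, 5.3]
gripper_width: 0.0219
```

Emit:
arm_command:
  motion:
    - {"delta_pos":[-0.0065,-0.0002,0],"angular":[0,0,0.0833],"hand":1}
    - {"delta_pos":[-0.013,-0.0009,0],"angular":[0,0,0.1667],"hand":1}
    - {"delta_pos":[-0.0195,-0.0019,0],"angular":[0,0,0.25],"hand":1}
    - {"delta_pos":[-0.0259,-0.0034,0],"angular":[0,0,0.3333],"hand":1}
    - {"delta_pos":[-0.0321,-0.0053,0],"angular":[0,0,0.4167],"hand":1}
    - {"delta_pos":[-0.0383,-0.0076,0],"angular":[0,0,0.5],"hand":1}
    - {"delta_pos":[-0.0442,-0.0103,0],"angular":[0,0,0.5833],"hand":1}
    - {"delta_pos":[-0.05,-0.0134,0],"angular":[0,0,0.6667],"hand":1}
    - {"delta_pos":[-0.0556,-0.0169,0],"angular":[0,0,0.75],"hand":1}
    - {"delta_pos":[-0.0609,-0.0207,0],"angular":[0,0,0.8333],"hand":1}
    - {"delta_pos":[-0.0659,-0.0248,0],"angular":[0,0,0.9167],"hand":1}
    - {"delta_pos":[-0.0707,-0.0293,0],"angular":[0,0,1],"hand":1}

```text
t: 8.4
tcp_pos: [0.522, 0.1338, 0.114]
tool_rot: [0.001, 0.385, 0.923, 0.001]
force: [2.0, 0.5, 4.1]
gripper_width: 0.0214
```

Emit:
arm_command:
  motion:
    - {"delta_pos":[-0.0045,-0.0048,0],"angular":[0,0,0.0833],"hand":1}
    - {"delta_pos":[-0.0086,-0.0098,0],"angular":[0,0,0.1667],"hand":1}
    - {"delta_pos":[-0.0124,-0.0152,0],"angular":[0,0,0.25],"hand":1}
    - {"delta_pos":[-0.0159,-0.0207,0],"angular":[0,0,0.3333],"hand":1}
    - {"delta_pos":[-0.019,-0.0265,0],"angular":[0,0,0.4167],"hand":1}
    - {"delta_pos":[-0.0217,-0.0324,0],"angular":[0,0,0.5],"hand":1}
    - {"delta_pos":[-0.024,-0.0386,0],"angular":[0,0,0.5833],"hand":1}
    - {"delta_pos":[-0.0259,-0.0448,0],"angular":[0,0,0.6667],"hand":1}
    - {"delta_pos":[-0.0274,-0.0512,0],"angular":[0,0,0.75],"hand":1}
    - {"delta_pos":[-0.0284,-0.0577,0],"angular":[0,0,0.8333],"hand":1}
    - {"delta_pos":[-0.0291,-0.0642,0],"angular":[0,0,0.9167],"hand":1}
    - {"delta_pos":[-0.0293,-0.0707,0],"angular":[0,0,1],"hand":1}

```text
t: 9.6
tcp_pos: [0.4989, 0.078, 0.114]
tool_rot: [0.002, 0.002, 1.0, 0.001]
force: [3.1, 14.0, 3.7]
gripper_width: 0.0217
```

Emit:
arm_command:
  motion:
    - {"delta_pos":[0,-0.002,0],"angular":[0,0,0],"hand":1}
    - {"delta_pos":[0,-0.002,0],"angular":[0,0,0],"hand":1}

```text
t: 9.8
tcp_pos: [0.4989, 0.0782, 0.114]
tool_rot: [0.002, 0.003, 1.0, 0.003]
force: [2.0, 8.7, 4.1]
gripper_width: 0.0221
```

The lid is at its stop: the position no longer changes under load. Releasing in place, rising, and backing away for a clear view.

Emit:
arm_command:
  motion:
    - {"delta_pos":[0,0,0],"angular":[0,0,0],"hand":-1}
    - {"delta_pos":[0,0,0],"angular":[0,0,0],"hand":-1}
    - {"delta_pos":[0,0,0],"angular":[0,0,0],"hand":-1}
    - {"delta_pos":[0,0,0],"angular":[0,0,0],"hand":-1}
    - {"delta_pos":[0,0,0.05],"angular":[0,0,0],"hand":-1}
    - {"delta_pos":[0,0,0.1],"angular":[0,0,0],"hand":-1}
    - {"delta_pos":[0,0,0.15],"angular":[0,0,0],"hand":-1}
    - {"delta_pos":[0,-0.06,0.15],"angular":[0,0,0],"hand":-1}
    - {"delta_pos":[0,-0.12,0.15],"angular":[0,0,0],"hand":-1}
    - {"delta_pos":[0,-0.18,0.15],"angular":[0,0,0],"hand":-1}
    - {"delta_pos":[0,-0.2,0.15],"angular":[0,0,0],"hand":-1}
    - {"delta_pos":[0,-0.2,0.15],"angular":[0,0,0],"hand":-1}

```text
t: 11.0
tcp_pos: [0.497, -0.0867, 0.2329]
tool_rot: [-0.0, 0.006, 1.0, -0.0]
force: [-0.3, -0.1, -0.7]
gripper_width: 0.0857
```

Run:
```python
from h import *
np.set_printoptions(precision=4,suppress=True)
s=manip.state();print(s["t"],s["tcp_pos"],s["force"],s["gripper_width"])
im=[]
for c in("side","top"):
    p=imaging.camera(c)
    for n in("catch_tab","lid_knob"):
        for l in spotter.landmark_of(p,n)[:1]: print(c,n,l,world(p,l["location"],.1 if n[0]=="c" else .109))
    a=p["frame"][205:325,130:280] if c=="side" else p["frame"][130:250,90:240]
    im.append(cv2.resize(a,None,fx=2.6,fy=2.6,interpolation=cv2.INTER_CUBIC))
cv2.imwrite("pics/f.png",np.hstack(im)[:,:,::-1])
```

```text
11.0 [ 0.497  -0.0867  0.2329] [-0.2761 -0.0517 -0.6727] 0.08569269814242754
side catch_tab {'location': [184.4, 277.0], 'conf': 0.47} [0.5627 0.2644 0.1   ]
side lid_knob {'location': [253.8, 235.7], 'conf': 0.77} [0.4985 0.0851 0.109 ]
top catch_tab {'location': [117.8, 180.3], 'conf': 0.61} [0.5579 0.2608 0.1   ]
top lid_knob {'location': [195.3, 207.7], 'conf': 0.93} [0.4995 0.0801 0.109 ]
```

View pics/f.png

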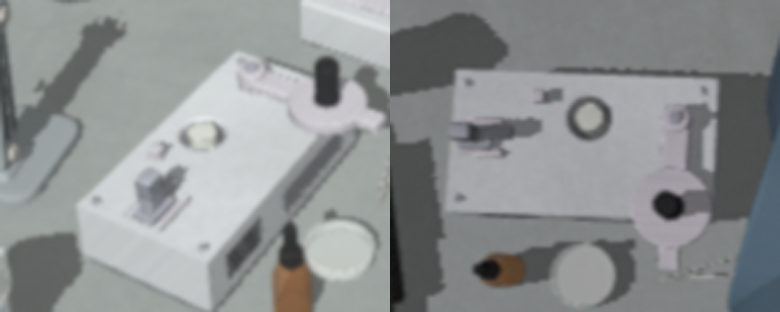

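The picture shows the well with the vial open at (203, 135) in the side half and (588, 118) in the top half. The lid is swung 90° aside, the tab is drawn back, and the gripper is clear. Handing in.

```bash
python3 -c "
from h import *
print(workorder.close_job())"
```

```text
the job is handed in; nothing more can be done
None
```

The sample chamber is open: the catch is drawn back to its stop, the lid is swung aside to its stop, and nothing is held. I handed the job in at about 11 s of the 42 s allowed.

- **Catch:** I gripped the tab and slid it 29.7 mm, until it pushed back with 11 N. The last pictures put the tab 30–35 mm from where it started, against the expected 30 mm.
- **Lid:** I took it by the knob and swung it 90°. At the end the knob did not move under a further push, with 9–14 N pushing back. The last pictures put the knob at about (0.499, 0.080–0.085), against an expected (0.498, 0.078). The well and vial lie open.
- **At hand-in:** the gripper was fully open, about 165 mm away from the knob, and the wrist force read about 0.7 N.

**One slip:** while releasing the tab I misjudged the move and pushed about 30 mm further in the sliding direction, against the stop, as the fingers were opening. I did not record the peak force of that push. The catch stayed at its stop, and I saw no sign of anything else being disturbed.

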